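# Rotate the stock in the frit lane

### The job

Take the oldest tin, the lowest one at the stop of the sloped lane, and lay it on its side in the shallow steel tray. Then take the new tin from the wooden chock and load it into the lane behind the other two, so that all three lie in line, touching, rolled down to the stop. Do not drop or throw a tin, leave the other two tins in the lane, and leave everything else on the bench where it is.

Things in the scene. Friction and masses are not known exactly. Their poses are not given: they have to be found in the camera images.
- lane: straight sloped aluminium channel, fixed. Origin mid-length, mid-width on the floor's upper face; x uphill along the floor (0.2 rad above level), y across (level), z square to the floor. Floor from x -125 (inner face of the end stop, 28 high, 6 thick) to +128 (open back); side guides 68 apart inside, 4 thick, 14 high. A tin lies with its axis along y, centre at z 35, and rolls downhill when free
- lane_back (a point): a point on the lane's floor near its back end, mid-width, at x = +75 in the lane's frame (axes as the lane's). Three tins fill the lane up to x = +87, so a new one fits only once the lowest has left; the other two then roll down by themselves and the floor is free from x = +16 upwards. A tin let go here rolls about 25 down to join them
- tin_front_center (a point): closed steel tin with a paper band, a plain cylinder of diameter 70, length 58, about 0.32 kg (0.2 to 0.45). The point is its centre, y its cylinder axis (it may be rolled by any angle about it). At the start the lowest of the three in the lane, against the stop: the oldest
- tin_second_center (a point): closed steel tin with a paper band, a plain cylinder of diameter 70, length 58, about 0.32 kg (0.2 to 0.45). The point is its centre, y its cylinder axis (it may be rolled by any angle about it). At the start the middle one in the lane, touching or nearly touching the lowest
- tin_third_center (a point): closed steel tin with a paper band, a plain cylinder of diameter 70, length 58, about 0.32 kg (0.2 to 0.45). The point is its centre, y its cylinder axis (it may be rolled by any angle about it). At the start the uppermost in the lane
- tin_new_center (a point): closed steel tin with a paper band, a plain cylinder of diameter 70, length 58, about 0.32 kg (0.2 to 0.45). The point is its centre, y its cylinder axis (it may be rolled by any angle about it). The new stock: at the start it rests on the chock, its axis along the chock's y, its centre 49 above the table
- tray: shallow steel tray, fixed, 150 (x) x 130 (y) x 16 high, walls and floor 4 thick; origin at the centre of its underside. Two ribs along y, 8 high above the floor, 44 apart inside, stop a tin from rolling: between them, axis along y, its centre is 39 above the table. Tray and chock stand on opposite sides of the lane, either way round
- chock: wooden chock, fixed: base 90 (x) x 70 (y) x 8 high with two bars along y, 50 long, their tops 20 above the table and 40 apart inside; origin at the centre of its underside
- paddle: bystander, loose: dark paddle with a wooden handle, 200 long, lying flat between robot and lane; origin at the centre of its underside
- crucible: bystander, loose: white open ceramic pot, 100 across, 85 high; origin at the centre of its underside
- mould: bystander, loose: brass mould, 80 across, 95 high; origin at the centre of its underside
- brick: bystander, loose: pale fire brick 114 x 229 x 64; origin at the centre of its underside
- carton: bystander, loose: cardboard carton 160 x 220 x 120; origin at the centre of its underside
- jacks: bystander, loose: steel glass-blower's jacks (tongs), 220 long, lying flat beyond the lane; origin at the centre of its underside
- mug: bystander, loose: blue mug, 80 across, 95 high; origin at the centre of its underside
Things that resemble listed ones, but are neither listed nor needed, are in the scene too. Leave any green, orange or red look-alike of the part that bears tin_front_center alone.

How it is judged:
By the outcome, as a careful person would: the job done as asked, in the order asked, and still so for the second after the job is handed in, with the robot touching nothing.
It also fails if it takes over 56 s, if anything falls off the work surface, if the arm or the gripper's body presses on something with over 40 N, if the wrist force passes 120 N, or if a joint passes its speed limit or range.

### The arm

A 6-joint arm with a two-finger parallel gripper is mounted at the origin on the work surface. World frame = base frame: x ahead of the robot, y to its left, z up, the work surface at z = 0. Lengths are in mm, angles in rad, forces in N, time in s.
With the tool pointing down it reaches from about 350 to 775 mm from the base axis. Payload 7.3 kg.
Tool frame: the origin (TCP) lies midway between the tips of the shut fingers; the grasp point (between the pads) lies 19 mm behind it; x points along the fingers, y is the direction in which the jaws open and shut, and the axes are right-handed (so a half turn about x gives the same grasp; the last joint's range is limited). The gripper opens to 92 mm and grips with 3 to 60 N. Pads are 19 mm wide; open, the fingers measure 130 mm over their backs; the gripper's body (75 mm by 190 mm) begins 47 mm behind the grasp point.
Start: joints at [-1.355, 0.342, 1.524, -0, 1.275, -0.146], TCP at [185.851, -491.024, 226.741] pointing down, gripper open.
Joint ranges: [-2.53, 2.53], [-0.77, 2.02], [0.04, 2.7], [-1, 4.14], [0.28, 2.66], [-3.11, 3.11]. Speed limits (rad/s): [2.57, 2.57, 3.14, 3.14, 3.14, 3.14].

### API

Orientations are given as [roll, pitch, yaw] about the fixed x, y, z axes, in that order (R = Rz(yaw) Ry(pitch) Rx(roll)).
In Python, from plant import bot gives the robot as it stands. The module is installed in compiled form; this text tells all that it offers.
- The arm moves only by the shell command python3 -m handwheel 'ROWS' [OPENING]. ROWS is JSON, a list that holds one entry, the list of rows, each a list of 4 numbers: the shift along the tool's x, y, z in cm, then the turn about the tool's x in rad. A call has 1 to 8 rows; each row shifts and turns the commanded pose from where the row before left it, along the tool's axes as they then stand; what a row does not reach is not made up. A row lasts 1/12 s, in which the tool goes at most 41.7 mm and 7.16 degrees, less where a joint would pass 70% of its speed; a pose out of reach is approached as far as the arm can. A call is refused whole if a number of a shift passes 4.17 or a number of a turn 0.125, either way. A call with a gripper value outside its range is refused whole. OPENING is the opening, from 0 (shut) to 1 (fully open), set as the call begins (- or left out, the last holds). The fingers move at their own pace and stop on an object; the grip force is fixed at half the most. Time passes only in rows, so rows that do not move let the fingers close. It gives the time, the measured TCP pose, the force and the opening at its end, in the units of the state.
- bot.get_obs(): the state, without advancing time (a new reading comes with each control period).
- bot.capture(name): name is "scene" or "top" or "wrist"; returns (picture, depth): 480x640x3 uint8, red, green, blue; 480x640 float32, mm along the optical axis (not along the pixel's ray), 0 where there is no reading.
- bot.camera_model(name): a dict with "fx", "fy", "cx", "cy" (pixels), "dist_coeffs" ([k1, k2, p1, p2, k3] as OpenCV has them; the pictures are not rectified), "position" and "rotation" of the camera in the world. Camera axes: x right, y down, z forward; pixel columns grow to the right and rows downward; lengths in mm; the calibration is good to about 2 mm. A picture is of the moment at which its call begins: read the wrist's pose just before it. camera_model takes no time and is no camera call; for the wrist camera it gives the pose at the moment of the call.
- bot.close_job(): hands the job in, once; it reports no verdict.
Trained networks look in the newest picture that a camera, given by its name, has taken for a name from the list of things; names that differ only in an ending like _2 or _b are one class to them, and where a whole thing is asked for, a point or a joint stands for the part that bears it (a point fixed in the world has none). Each returns a list of dicts, best first, with "conf" (0 to 1); they miss things now and then, are a little off and sometimes report something else, mostly with a low value. They report only what shows in the picture. A call takes as long as a camera call. They do not tell look-alikes from the thing itself.
- bot.find_in(camera, label): "bbox" ([left, top, width, height] in pixels, round what is visible of it).
- bot.spot_point(camera, label): "point" ([column, row] in pixels: a listed point, or the origin of a listed thing).
The state is a dict: "time": time; "joint_positions": joint angles; "dq": joint speeds; "tau": joint torques, N m; "tool_pos": TCP position; "tcp_rot": TCP orientation; "contact_force": force on the tool from outside, world axes, zero at the start; "moment": the same for the moment, N m; "grip_width": finger opening in mm.
Only numpy, scipy, OpenCV 4.12 (cv2) and the standard library are available. Lean on these libraries where they do the work, as an engineer would, in place of code of your own. Each camera call takes 0.05 s, during which the arm holds its last target.

## Working session

There is one attempt and no reset: what is moved stays moved. The work goes in short steps, Python scripts to look and compute and a shell command to move; the robot and the scene stay as the last step left them, time stands still between calls to the robot, and variables do not carry over. Pictures are saved under pics/ and viewed, and the job is handed in when it is done.

```bash
mkdir -p pics
cat > h.py <<'E'
import numpy as np,cv2
from plant import bot
from scipy.spatial.transform import Rotation as R
def save(n,p): cv2.imwrite('pics/'+n+'.png',cv2.cvtColor(p,cv2.COLOR_RGB2BGR))
def ray(cm,uv):
    K=np.array([[cm['fx'],0,cm['cx']],[0,cm['fy'],cm['cy']],[0,0,1]],float)
    p=cv2.undistortPoints(np.array([[uv]],float),K,np.array(cm['dist_coeffs'],float))[0,0]
    return np.array([p[0],p[1],1.])
def w(cm,uv,d):
    return np.array(cm['position'])+np.array(cm['rotation'])@(ray(cm,uv)*d)
def wz(cm,uv,z):
    r=np.array(cm['rotation'])@ray(cm,uv); o=np.array(cm['position'])
    return o+r*(z-o[2])/r[2]
def cloud(cm,d,step=1):
    K=np.array([[cm['fx'],0,cm['cx']],[0,cm['fy'],cm['cy']],[0,0,1]],float)
    u,v=np.meshgrid(np.arange(0,640,step),np.arange(0,480,step))
    uv=np.stack([u,v],-1).reshape(-1,1,2).astype(float)
    p=cv2.undistortPoints(uv,K,np.array(cm['dist_coeffs'],float))[:,0]
    dd=d[::step,::step].reshape(-1,1)
    P=np.hstack([p,np.ones((len(p),1))])*dd
    W=P@np.array(cm['rotation']).T+np.array(cm['position'])
    W[dd[:,0]==0]=np.nan
    return W.reshape(v.shape+(3,))
E
python3 - <<'E'
from h import *
o=bot.get_obs(); print({k:np.round(v,3) for k,v in o.items()})
for n in('scene','top'):
    p,d=bot.capture(n); save(n+'0',p); np.save(n+'0.npy',d)
    cm=bot.camera_model(n); print(n,np.round(cm['position']),np.round(cm['rotation'],2).tolist())
    for l in ['lane','lane_back','tin_front_center','tray','chock','tin_new_center']:
        for r in bot.spot_point(n,l)[:4]:
            u,v=r['point']; dd=d[min(479,int(v)),min(639,int(u))]
            print(n,l,round(r['conf'],2),np.round(r['point']),np.round(w(cm,r['point'],dd)))
E
```

```text
{'time': np.float64(0.0), 'joint_positions': array([-1.355,  0.343,  1.525,  0.   ,  1.275, -0.146]), 'dq': array([-0.   ,  0.001,  0.   , -0.001,  0.001,  0.001]), 'tau': array([-1.0000e-03, -4.3125e+01, -2.4422e+01,  7.2000e-02,  5.6000e-02,
       -0.0000e+00]), 'tool_pos': array([ 185.763, -490.612,  226.046]), 'tcp_rot': array([-1.723,  1.569,  1.78 ]), 'contact_force': array([0.052, 0.169, 0.471]), 'moment': array([-0.029, -0.01 , -0.022]), 'grip_width': np.float64(91.613)}
scene [ 1292. -1280.  1110.] [-2.18, 0.02, 0.51]
scene lane 0.95 [337. 256.] [2031. -541. 1849.]
scene lane 0.62 [326. 269.] [2075. -497. 1893.]
scene lane_back 0.81 [338. 236.] [2042. -531. 1859.]
scene tin_front_center 0.8 [325. 270.] [2085. -487. 1903.]
scene tin_front_center 0.74 [208. 297.] [2794.  222. 2612.]
scene tin_front_center 0.71 [220. 265.] [2804.  232. 2622.]
scene tin_front_center 0.56 [263. 275.] [2506.  -66. 2324.]
scene tray 0.56 [341. 211.] [2177. -395. 1995.]
scene chock 0.9 [258. 323.] [2464. -108. 2281.]
scene chock 0.49 [342. 210.] [2167. -406. 1984.]
scene tin_new_center 0.78 [258. 309.] [2446. -126. 2264.]
top [ 220.  -21. 1686.] [-2.94, 0.02, -1.59]
top lane 0.87 [310. 214.] [-2309. -2551.  -843.]
top lane_back 0.76 [289. 219.] [-2159. -2400.  -693.]
top tin_front_center 0.67 [422. 301.] [-3222. -3463. -1756.]
top tin_front_center 0.64 [348. 201.] [-2640. -2881. -1174.]
top tin_front_center 0.57 [372. 272.] [-2860. -3101. -1394.]
top tin_front_center 0.48 [384. 320.] [-1602. -1844.  -136.]
top tray 0.9 [201. 274.] [-1556. -1797.   -90.]
top chock 0.78 [418. 250.] [-3231. -3472. -1765.]
top tin_new_center 0.69 [420. 244.] [-3240. -3482. -1774.]
```

```bash
sed -i "s/np.array(cm\['rotation'\])/R.from_euler('xyz',cm['rotation']).as_matrix()/" h.py
python3 - <<'E'
from h import *
o=bot.get_obs();print(o['time'])
for n in('scene','top'):
    d=np.load(n+'0.npy')
    cm=bot.camera_model(n)
    for l in ['lane','lane_back','tin_front_center','tray','chock','tin_new_center','paddle','mug','mould','crucible','brick','carton','jacks']:
        for r in bot.spot_point(n,l)[:6]:
            u,v=r['point']; dd=d[min(479,int(v)),min(639,int(u))]
            print(n,l,round(r['conf'],2),np.round(r['point']),np.round(w(cm,r['point'],dd)))
E
```

```text
0.7
scene lane 0.95 [337. 256.] [652. -57. 110.]
scene lane 0.62 [326. 269.] [ 654. -124.  108.]
scene lane_back 0.81 [338. 236.] [624.   3. 133.]
scene tin_front_center 0.8 [325. 270.] [ 650. -125.  103.]
scene tin_front_center 0.74 [208. 297.] [ 389. -332.   57.]
scene tin_front_center 0.71 [220. 265.] [ 342. -210.   69.]
scene tin_front_center 0.56 [263. 275.] [ 475. -183.   62.]
scene tin_front_center 0.16 [370. 183.] [512. 475.  53.]
scene tray 0.56 [341. 211.] [466. 329.   0.]
scene chock 0.9 [258. 323.] [ 548. -322.   17.]
scene chock 0.49 [342. 210.] [469. 333.   3.]
scene tin_new_center 0.78 [258. 309.] [ 549. -320.   69.]
scene paddle 0.69 [275. 247.] [391.   7.  17.]
scene mug 0.83 [399. 213.] [668. 379.  20.]
scene mug 0.23 [341. 239.] [630.  10. 123.]
scene mould 0.88 [319. 345.] [ 741. -327.   29.]
scene crucible 0.91 [393. 244.] [733. 173.  37.]
scene crucible 0.61 [370. 183.] [512. 471.  54.]
scene brick 0.58 [369. 184.] [512. 463.  54.]
scene carton 0.88 [195. 395.] [ 619. -665.  111.]
scene jacks 0.89 [386. 286.] [782.  11.  -1.]
top lane 0.87 [310. 214.] [603.   6. 131.]
top lane_back 0.76 [289. 219.] [595.  66. 115.]
top tin_front_center 0.67 [422. 301.] [ 368. -293.   67.]
top tin_front_center 0.64 [348. 201.] [639. -97. 119.]
top tin_front_center 0.57 [372. 272.] [ 453. -159.   64.]
top tin_front_center 0.48 [384. 320.] [ 278. -117.  739.]
top tray 0.9 [201. 274.] [468. 328.  -7.]
top chock 0.78 [418. 250.] [ 508. -286.   74.]
top tin_new_center 0.69 [420. 244.] [ 523. -293.   83.]
top paddle 0.72 [308. 299.] [386.  19.  24.]
top mug 0.59 [324. 208.] [619. -29. 134.]
top mug 0.55 [173. 209.] [662. 416.  -3.]
top mould 0.7 [412. 181.] [ 700. -279.   94.]
top crucible 0.9 [239. 185.] [728. 219.   3.]
top crucible 0.54 [119. 274.] [462. 548.  60.]
top brick 0.94 [122. 275.] [459. 539.  61.]
top carton 0.91 [518. 238.] [ 527. -553.  119.]
top jacks 0.72 [315. 169.] [774.  -7.  -0.]
```

View pics/scene0.png

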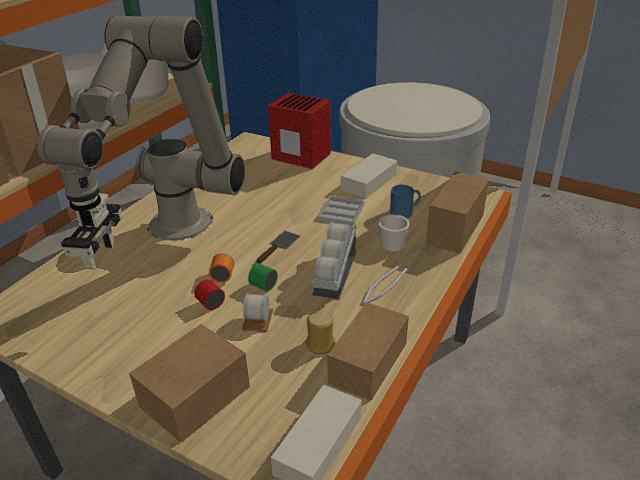

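View pics/top0.png

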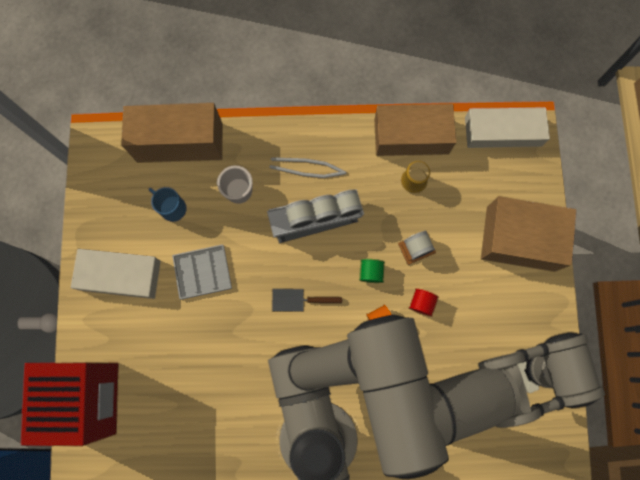

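The white tins are in the lane at about (348,203), (325,208) and (299,213) in the top view, lowest at the right. The new tin is on the chock at (420,245) and the tray is at (202,273). The red, green and orange tins are look-alikes. Next I'll fit poses from the depth clouds.

Run:
```python
from h import *
for n in('scene','top'):
    d=np.load(n+'0.npy'); cm=bot.camera_model(n); W=cloud(cm,d)
    p=cv2.imread(f'pics/{n}0.png')
    def reg(c,r,z0,z1):
        m=(np.hypot(W[...,0]-c[0],W[...,1]-c[1])<r)&(W[...,2]>z0)&(W[...,2]<z1); return W[m]
    t=reg((450,0),150,-40,30); print(n,'table z',np.median(t[:,2]),len(t))
    for nm,c,r,z0,z1 in [('lane',(615,-20),170,25,200),('tray',(468,328),110,4,30),('chockbody',(535,-305),80,6,100),('chocktin',(535,-305),80,50,100)]:
        q=reg(c,r,z0,z1)
        rect=cv2.minAreaRect(q[:,:2].astype(np.float32)); print(nm,len(q),np.round(rect[0]),np.round(rect[1]),round(rect[2],1),'z',np.round(np.percentile(q[:,2],[2,50,98])))
    # crop
    for nm,(a,b,c,e) in {'lane':(255,375,170,250)}.items() if n=='top' else {'lane':(280,380,200,310)}.items():
        cv2.imwrite(f'pics/{n}_{nm}.png',cv2.resize(p[c:e,a:b],None,fx=6 if n=='top' else 5,fy=6 if n=='top' else 5,interpolation=cv2.INTER_CUBIC))
```

```text
scene table z 0.8496667969529881 3012
lane 1902 [565. -25.] [197. 263.] 14.2 z [ 35. 107. 148.]
tray 733 [472. 329.] [206. 207.] 34.1 z [ 4.  9. 20.]
chockbody 961 [ 537. -314.] [148. 134.] 30.5 z [ 6. 51. 86.]
chocktin 495 [ 529. -299.] [60. 73.] 20.7 z [50. 74. 87.]
top table z -0.5261985566994554 8294
lane 2749 [561. -21.] [199. 261.] 14.0 z [ 51. 112. 149.]
tray 1541 [470. 327.] [216. 213.] 32.0 z [ 4.  8. 20.]
chockbody 758 [ 534. -300.] [150. 140.] 16.8 z [ 6. 70. 86.]
chocktin 525 [ 527. -294.] [60. 69.] 20.9 z [54. 76. 86.]
```

```bash
cat >> h.py <<'E'
def go(target,ydir=None,pr=True):
    """shift in cm in tool axes (before turning) and turn for tool y to align with ydir (2D, either sign)"""
    o=bot.get_obs(); T=R.from_euler('xyz',o['tcp_rot']).as_matrix()
    s=T.T@(np.array(target)-o['tool_pos'])/10
    print('t',round(float(o['time']),2),'pos',np.round(o['tool_pos'],1),'y',np.round(T[:,1],3),'z',np.round(T[:,2],3),'F',np.round(o['contact_force'],1),'w',round(float(o['grip_width']),1),'q6',round(float(o['joint_positions'][5]),2))
    print('shift cm',np.round(s,2))
    if ydir is not None:
        yd=np.array([ydir[0],ydir[1],0.]);v=T.T@yd
        a=np.arctan2(v[2],v[1]); 
        print('turn',round(a,3),'or',round((a+np.pi) if a<0 else a-np.pi,3))
    return s
E
python3 - <<'E'
from h import *
go((560,-30,330),(np.cos(.245),np.sin(.245)))
E
```

```text
t 2.0 pos [ 185.8 -491.   226.8] y [ 0.354 -0.935  0.   ] z [-0.935 -0.354  0.   ] F [-0.1 -0.7  0.4] w 91.6 q6 -0.15
shift cm [-10.33 -29.87 -51.31]
turn -1.454 or 1.688
```

```bash
python3 -m handwheel '[[[-0.7,-2,-3.42,0],[-0.7,-2,-3.42,0],[-0.7,-2,-3.42,0],[-0.7,-2,-3.42,0],[-0.7,-2,-3.42,0],[-0.7,-2,-3.42,0],[-0.7,-2,-3.42,0],[-0.7,-2,-3.42,0]]]' 1
python3 -m handwheel '[[[-0.7,-2,-3.42,0],[-0.7,-2,-3.42,0],[-0.7,-2,-3.42,0],[-0.7,-2,-3.42,0],[-0.7,-2,-3.42,0],[-0.7,-2,-3.42,0],[-0.7,-2,-3.42,0],[0,0,0,-0.1]]]'
python3 -m handwheel '[[[0,0,0,-0.12],[0,0,0,-0.12],[0,0,0,-0.12],[0,0,0,-0.12],[0,0,0,-0.12],[0,0,0,-0.12],[0,0,0,-0.12],[0,0,0,-0.12]]]'
python3 -m handwheel '[[[0,0,0,-0.12],[0,0,0,-0.12],[0,0,0,-0.12],[0,0,0,0],[0,0,0,0]]]'
python3 - <<'E'
from h import *
go((560,-30,330),(np.cos(.245),np.sin(.245)))
p,d=bot.capture('wrist'); cm=bot.camera_model('wrist'); save('w1',p); np.save('w1.npy',d); np.save('w1cm.npy',cm,allow_pickle=True)
print(cm['position'])
E
```

```text
time: 2.67
tool_pos: [385.9, -242.8, 283.3]
tcp_rot: [2.025, 1.57, -0.755]
contact_force: [0.9, -0.4, 0.6]
grip_width: 91.8
time: 3.33
tool_pos: [562.8, -23.5, 332.2]
tcp_rot: [-3.02, 1.567, 0.587]
contact_force: [-1.2, -0.0, 0.0]
grip_width: 91.9
time: 4.0
tool_pos: [559.4, -28.9, 331.6]
tcp_rot: [-0.834, 1.571, -2.548]
contact_force: [-1.4, -0.4, -0.7]
grip_width: 91.7
time: 4.42
tool_pos: [559.4, -28.8, 331.7]
tcp_rot: [-0.553, 1.571, -1.917]
contact_force: [-0.1, 0.3, -0.8]
grip_width: 91.8
t 4.42 pos [559.4 -28.8 331.7] y [ 0.979  0.206 -0.   ] z [ 0.206 -0.979  0.   ] F [-0.1  0.3 -0.8] w 91.8 q6 -0.4
shift cm [0.17 0.03 0.13]
turn -0.038 or 3.104
[541.99440048  48.51753895 488.88376424]
```

```bash
ls pics
```

```text
scene0.png
scene_lane.png
top0.png
top_lane.png
w1.png
```

View pics/w1.png

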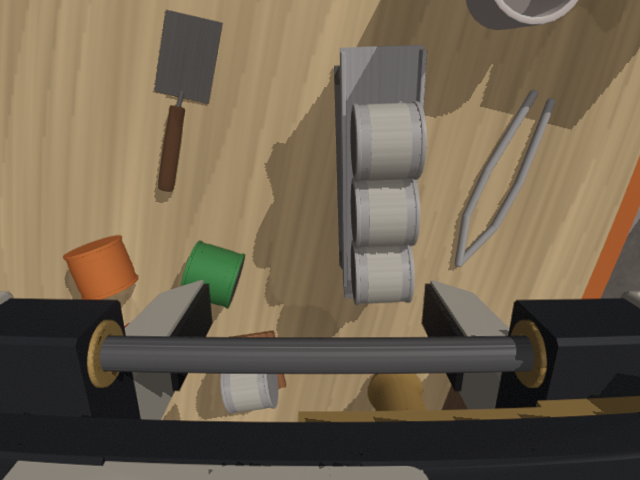

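Wrist view: the lane tins are at about (388,140), (385,213) and (383,275), with the lowest at the bottom. The lane walls are at columns 340 and 425, and the chock tin shows at (250,385). I'll fit cylinders to the tins.

```bash
cat > fit.py <<'E'
from h import *
from scipy.optimize import least_squares
def fitcyl(W,c0,yaw,iters=4,axl=29,fixyaw=True):
    """fit cylinder centre; surface pts in W (N,3). axis horizontal, yaw."""
    c=np.array(c0,float)
    for it in range(iters):
        a=np.array([np.cos(yaw),np.sin(yaw),0]); b=np.array([-a[1],a[0],0])
        q=W-c; s=q@a; u=q@b; v=q[:,2]
        m=(abs(s)<26 if it else abs(s)<29)&(abs(np.hypot(u,v)-35)<(12 if it<2 else 5))&(v>-5)
        P=W[m]
        def f(p):
            cc=np.array([c[0],c[1],0]); 
            uu=(P-c)@b-p[0]; vv=P[:,2]-c[2]-p[1]; return np.hypot(uu,vv)-35
        r=least_squares(f,[0,0],loss='soft_l1'); c=c+b*r.x[0]+np.array([0,0,r.x[1]])
        q=W-c; s=q@a;u=q@b;v=q[:,2]
        # axial extent: surface points near the top (radius ~35), robust ends
        m2=(abs(np.hypot(u,v)-35)<5)&(v>12)&(abs(s)<42)
        lo,hi=np.percentile(s[m2],[1,99]); c=c+a*(lo+hi)/2
    return c,(lo,hi),len(P),np.sqrt(np.mean(r.fun**2))
E
python3 - <<'E'
from fit import *
d=np.load('w1.npy'); cm=np.load('w1cm.npy',allow_pickle=True).item(); W=cloud(cm,d)
print('table',np.nanmedian(W[240:280,60:62,2]), np.round(W[150,250],1))
# lane floor plane
F=W[55:95,350:415].reshape(-1,3); F=F[~np.isnan(F[:,0])]
c=F.mean(0); n=np.linalg.svd(F-c)[2][2]; n*=np.sign(n[2]); print('floor n',np.round(n,3),'tilt',np.arccos(n[2]),'uphill',np.round(-n[:2]/np.hypot(*n[:2]),3),c)
for u,v in [(388,140),(385,213),(383,275),(250,388)]: print(np.round(W[v,u],1))
import itertools
A=W.reshape(-1,3); A=A[~np.isnan(A[:,0])]
for yaw in (.22,.245,.27):
  for u,v in [(388,140),(385,213),(383,275)]:
    s=W[v,u]; c,e,N,rm=fitcyl(A,s-[0,0,33],yaw); print(yaw,np.round(c,1),np.round(e,1),N,round(rm,2))
E
```

```text
table -1.1495822030204863 [473.   -9.7  -1.5]
floor n [ 0.049 -0.195  0.98 ] tilt 0.2022746558426493 uphill [-0.246  0.969] [594.36491044  94.90795315  89.7670325 ]
[604.3  39.5 146.3]
[620.4 -24.1 132.9]
[637.6 -88.3 118.5]
[ 528.4 -279.3   78.5]
0.22 [607.6  35.8 111.9] [-28.5  28.5] 5053 1.12
0.22 [624.7 -31.   98.1] [-28.8  28.8] 4000 1.13
0.22 [641.4 -96.8  83.7] [-28.9  28.9] 2888 0.84
0.245 [607.8  35.8 111.8] [-28.5  28.5] 5050 1.06
0.245 [624.9 -31.   98. ] [-28.8  28.8] 4015 1.13
0.245 [641.7 -96.8  83.7] [-28.8  28.8] 2893 0.81
0.27 [607.8  35.8 111.8] [-28.6  28.6] 5040 1.07
0.27 [625.  -30.9  98.1] [-28.9  28.9] 4021 1.14
0.27 [641.8 -96.7  83.7] [-28.9  28.9] 2893 0.83
```

Run:
```python
from h import *
y=(np.cos(.249),np.sin(.249))
go((641.7,-96.8,180),y); go((641.7,-96.8,73.5),y)
```

```text
t 4.47 pos [559.4 -28.8 331.7] y [ 0.979  0.206 -0.   ] z [ 0.206 -0.979  0.   ] F [ 0.3 -0.1 -0.3] w 91.5 q6 -0.4
shift cm [15.17  6.65  8.34]
turn -0.042 or 3.1
t 4.47 pos [559.4 -28.8 331.7] y [ 0.979  0.206 -0.   ] z [ 0.206 -0.979  0.   ] F [ 0.3 -0.1 -0.3] w 91.5 q6 -0.4
shift cm [25.82  6.65  8.34]
turn -0.042 or 3.1
```

```bash
python3 -m handwheel '[[[3,1.33,1.67,0],[3,1.33,1.67,0],[3,1.33,1.67,0],[3,1.33,1.67,0],[3,1.33,1.67,0],[0,0,0,-0.042],[0,0,0,0]]]' 1
python3 - <<'E'
from h import *
y=(np.cos(.249),np.sin(.249))
go((641.7,-96.8,73.5),y)
p,d=bot.capture('wrist'); cm=bot.camera_model('wrist'); save('w2',p); np.save('w2.npy',d); np.save('w2cm.npy',cm,allow_pickle=True)
from fit import *
W=cloud(cm,d);A=W.reshape(-1,3); A=A[~np.isnan(A[:,0])]
for c0 in [(641.7,-96.8,84),(625,-31,98),(608,36,112),(525,-285,49)]:
    print([np.round(x,1) for x in fitcyl(A,c0,.249)])
E
```

```text
time: 5.05
tool_pos: [641.3, -97.2, 178.3]
tcp_rot: [-2.077, 1.565, 2.886]
contact_force: [-0.6, -0.1, 0.3]
grip_width: 91.4
t 5.05 pos [641.3 -97.2 178.3] y [ 0.969  0.248 -0.005] z [ 0.248 -0.969 -0.003] F [-0.6 -0.1  0.3] w 91.4 q6 -0.52
shift cm [10.48  0.1   0.  ]
turn 0.002 or -3.14
[array([642.7, -96.9,  86.4]), array([-28.3,  28.3]), np.int64(9100), np.float64(0.7)]
[array([625.8, -30.3, 100.2]), array([-28.3,  28.3]), np.int64(13911), np.float64(1.1)]
[array([608.7,  37. , 114.1]), array([-28.3,  28.3]), np.int64(8140), np.float64(1.1)]Traceback (most recent call last):
  File "<stdin>", line 8, in <module>
  File "fit.py", line 18, in fitcyl
    lo,hi=np.percentile(s[m2],[1,99]); c=c+a*(lo+hi)/2
          ~~~~~~~~~~~~~^^^^^^^^^^^^^^
    return _quantile_unchecked(
        a, q, axis, out, overwrite_input, method, keepdims, weights)
    return _ureduce(a,
                    func=_quantile_ureduce_func,
    ...<5 lines>...
                    overwrite_input=overwrite_input,
                    method=method)
    r = func(a, **kwargs)
    result = _quantile(arr,
                       quantiles=q,
    ...<2 lines>...
                       out=out,
                       weights=wgt)
    slices_having_nans = np.isnan(arr[-1, ...])
                                  ~~~^^^^^^^^^
IndexError: index -1 is out of bounds for axis 0 with size 0
```

View pics/w2.png

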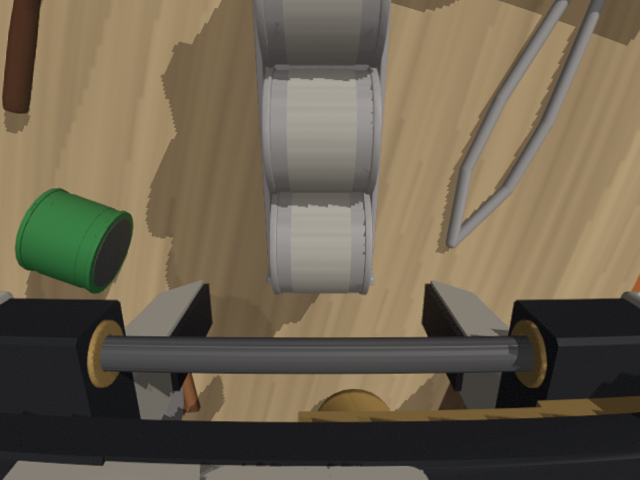

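Lowest tin at (320,245), centred between the fingers at columns 205 and 430. The second fit agrees to within 2 mm, so I'll descend and grip.

```bash
python3 -m handwheel '[[[2.5,0,0,0],[2.5,0,0,0],[2.3,0,0,0],[2,0,0,0],[1,0,0,0],[0,0,0,0],[0,0,0,0]]]' 1
python3 - <<'E'
from h import *
go((642.3,-96.9,75))
E
```

```text
time: 5.68
tool_pos: [642.6, -96.5, 80.2]
tcp_rot: [1.034, 1.569, -0.285]
contact_force: [-0.2, -1.2, 1.1]
grip_width: 92.2
t 5.68 pos [642.6 -96.5  80.2] y [0.968 0.25  0.002] z [ 0.25  -0.968  0.001] F [-0.2 -1.2  1.1] w 92.2 q6 -0.52
shift cm [ 0.52 -0.04  0.04]
```

```bash
python3 -m handwheel '[[[0.5,0,0,0],[0,0,0,0]]]' 1
python3 -m handwheel '[[[0,0,0,0],[0,0,0,0],[0,0,0,0],[0,0,0,0],[0,0,0,0],[0,0,0,0],[0,0,0,0],[0,0,0,0]]]' 0.4
python3 -m handwheel '[[[0,0,0,0],[0,0,0,0],[0,0,0,0],[0,0,0,0]]]' 0.4
```

```text
time: 5.85
tool_pos: [642.6, -96.7, 74.8]
tcp_rot: [1.004, 1.569, -0.315]
contact_force: [0.4, -0.2, -0.3]
grip_width: 92.0
time: 6.52
tool_pos: [642.4, -96.5, 73.9]
tcp_rot: [1.256, 1.57, -0.062]
contact_force: [1.7, 1.1, 0.3]
grip_width: 57.9
time: 6.85
tool_pos: [642.4, -96.5, 73.9]
tcp_rot: [1.204, 1.57, -0.114]
contact_force: [3.2, 2.2, -0.5]
grip_width: 57.6
```

```bash
python3 -m handwheel '[[[-0.8,0,0.2,0],[-0.8,0,0.2,0],[-1,0,0.25,0],[-1.5,0,0.3,0],[-1.5,0,0.3,0],[-2,0,0.3,0],[-2,0,0,0],[-2,0,0,0]]]'
python3 - <<'E'
from h import *
go((642.6,-96.5,240))
n='wrist'; p,d=bot.capture(n); save('w3',p)
p,d=bot.capture('top'); save('t3',p); np.save('top3.npy',d)
W=cloud(bot.camera_model('top'),d)
q=W.reshape(-1,3); m=(np.hypot(q[:,0]-470,q[:,1]-328)<115)&(q[:,2]>4)&(q[:,2]<35); q=q[m]
# tray: refine in top
rect=cv2.minAreaRect(q[:,:2].astype(np.float32)); print(rect)
E
```

```text
time: 7.52
tool_pos: [645.4, -112.1, 191.3]
tcp_rot: [-1.614, 1.57, -2.933]
contact_force: [0.1, -0.5, -3.2]
grip_width: 58.1
t 7.52 pos [ 645.4 -112.1  191.3] y [ 0.968  0.25  -0.001] z [ 0.25  -0.968 -0.   ] F [ 0.1 -0.5 -3.2] w 58.1 q6 -0.54
shift cm [-4.87  0.12 -1.58]
((476.5450744628906, 342.95977783203125), (193.57537841796875, 227.29742431640625), 65.53632354736328)
```

View pics/w3.png

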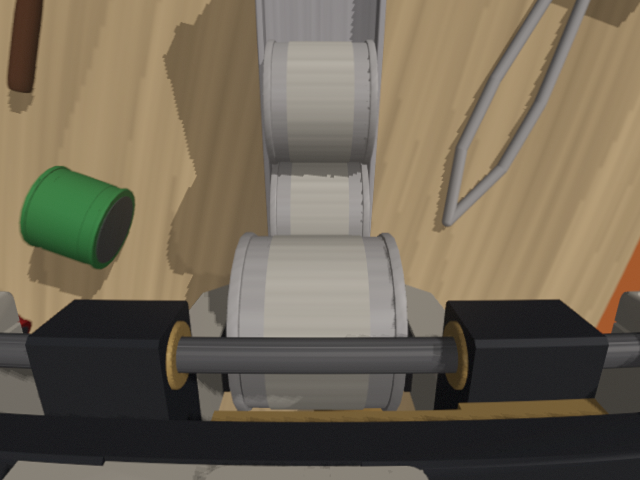

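View pics/t3.png

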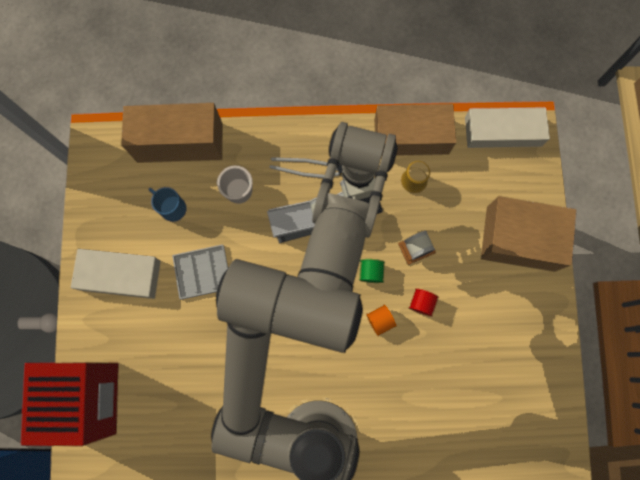

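The tin is held with the opening at 58, and the other two have rolled down the lane. Next I'll go to the tray, stopping short of it to look.

Run:
```python
from h import *
go((500,230,260),(np.cos(.15),np.sin(.15)))
```

```text
t 7.62 pos [ 647.4 -112.5  194.4] y [0.968 0.25  0.006] z [ 0.25  -0.968  0.004] F [ 1.   0.5 -2.7] w 57.5 q6 -0.54
shift cm [ -6.75  -5.67 -36.82]
turn 0.103 or -3.039
```

```bash
python3 -m handwheel '[[[-2.5,0,0,0],[-3,0,0,0],[-1,-0.3,-1.7,0],[0,-0.5,-3,0],[0,-0.5,-3.3,0],[0,-0.5,-3.3,0],[0,-0.5,-3.3,0],[0,-0.5,-3.3,0]]]'
python3 -m handwheel '[[[0,-0.5,-3.3,0],[0,-0.5,-3.3,0],[0,-0.5,-3.3,0],[0,-0.5,-3.3,0],[0,-0.5,-3.3,0],[0,-0.3,-1.7,0],[0,0,0,0.1],[0,0,0,0]]]'
python3 -m handwheel '[[[0,0,0,0]]]'
python3 - <<'E'
from h import *
go((500,230,260),(np.cos(.15),np.sin(.15)))
n='wrist';cm=bot.camera_model(n); p,d=bot.capture(n); save('w4',p);np.save('w4.npy',d); np.save('w4cm.npy',cm,allow_pickle=True)
W=cloud(cm,d)
for r in bot.spot_point('wrist','tray'): print(r,np.round(wz(cm,r['point'],4),1))
E
```

```text
time: 8.28
tool_pos: [572.1, 56.3, 253.4]
tcp_rot: [-1.862, 1.569, 3.104]
contact_force: [0.2, 0.6, -3.1]
grip_width: 57.7
time: 8.95
tool_pos: [499.6, 225.1, 253.7]
tcp_rot: [-1.38, 1.569, -2.799]
contact_force: [0.5, -1.0, -3.4]
grip_width: 58.1
time: 9.03
tool_pos: [500.5, 223.9, 253.9]
tcp_rot: [-1.218, 1.569, -2.633]
contact_force: [0.1, -1.2, -4.2]
grip_width: 57.7
t 9.03 pos [500.5 223.9 253.9] y [ 0.988  0.155 -0.001] z [ 0.155 -0.988  0.001] F [ 0.1 -1.2 -4.2] w 57.7 q6 0.13
shift cm [-0.61  0.04 -0.61]
turn 0.006 or -3.136
{'point': [305.5, 82.7], 'conf': 0.57} [471.9 327.6   4. ]
```

View pics/w4.png

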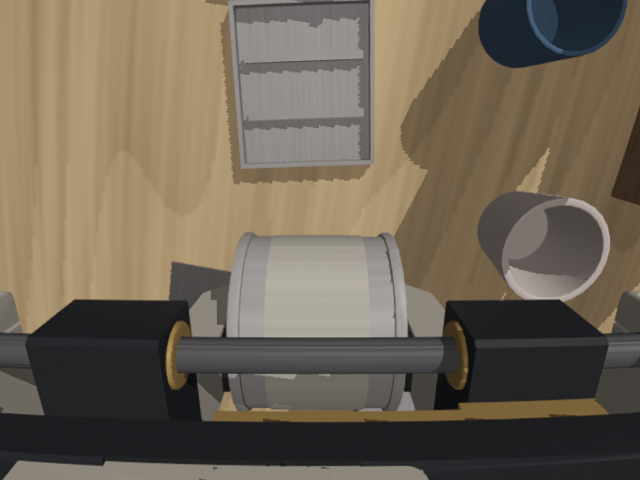

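```bash
python3 - <<'E'
from h import *
cm=np.load('w4cm.npy',allow_pickle=True).item(); d=np.load('w4.npy'); W=cloud(cm,d)
P={k:wz(cm,k,z) for k,z in {(240,167):16,(373,163):16,(374,0):16,(231,2):16,(241,64):12,(364,60):12,(245,122):12,(364,117):12}.items()}
for k,v in P.items(): print(k,np.round(v,1))
print('corner centre',np.mean([P[k] for k in list(P)[:4]],0)[:2],'rib centre',np.mean([P[k] for k in list(P)[4:]],0)[:2])
for a,b in [((240,167),(373,163)),((231,2),(374,0)),((241,64),(364,60)),((245,122),(364,117))]:
    q=P[b]-P[a]; print(np.linalg.norm(q),np.arctan2(q[1],q[0]))
q=P[(231,2)]-P[(240,167)];print(np.linalg.norm(q),np.arctan2(-q[0],q[1]))
q=P[(374,0)]-P[(373,163)];print(np.linalg.norm(q),np.arctan2(-q[0],q[1]))
# cloud: rim/rib points z in 9..20
S=W[0:185,215:395].reshape(-1,3); S=S[~np.isnan(S[:,0])]; print('z pct',np.percentile(S[:,2],[5,25,50,75,95]))
a=np.array([np.cos(.15),np.sin(.15)]);b=np.array([-a[1],a[0]])
q=S[S[:,2]>6.5]; s=(q[:,:2]-[470,328])@a;t=(q[:,:2]-[470,328])@b
m=abs(s)<45; h,e=np.histogram(t[m],bins=np.arange(-90,91,3)); print([(int(e[i]),int(h[i])) for i in range(len(h)) if h[i]>15])
E
python3 - <<'E'
import cv2
p=cv2.imread('pics/w4.png')[0:180,215:395]; cv2.imwrite('pics/w4c.png',cv2.resize(p,None,fx=3.3,fy=3.3,interpolation=cv2.INTER_CUBIC))
E
```

```text
(240, 167) [420.9 240.1  16. ]
(373, 163) [547.9 264.   16. ]
(374, 0) [521.7 406.1  16. ]
(231, 2) [396.6 385.2  16. ]
(241, 64) [410.8 334.5  12. ]
(364, 60) [522.4 355.4  12. ]
(245, 122) [420.4 283.   12. ]
(364, 117) [531.8 305.1  12. ]
corner centre [471.80054903 323.84799734] rib centre [471.34724361 319.48621616]
129.2440100797534 0.18541773848362472
126.82266195006906 0.165624440322495
113.56381290612255 0.18443064263618827
113.53492554338092 0.1955182666756608
147.08401683269966 0.16586333887307164
144.54646117247827 0.18244453035278246
z pct [-1.55788665  0.07211885  3.01599776  4.12570943 14.80593584]
[(-81, 74), (-78, 288), (-75, 117), (-36, 54), (-33, 253), (-30, 282), (-27, 187), (15, 45), (18, 284), (21, 309), (24, 295), (27, 36), (63, 30), (66, 335), (69, 84)]
```

View pics/w4c.png

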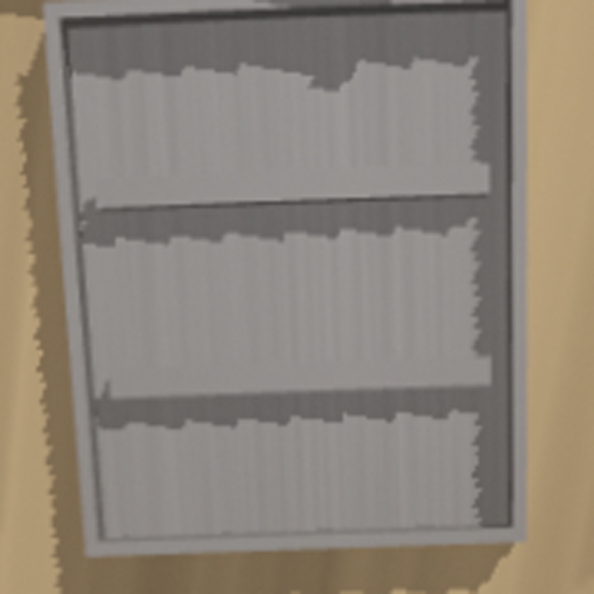

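Run:
```python
from h import *
go((471.5,323.5,100),(np.cos(.175),np.sin(.175)))
```

```text
t 9.13 pos [501.1 223.3 254.2] y [ 0.988  0.154 -0.001] z [ 0.154 -0.988  0.   ] F [-0.  -0.4 -4.4] w 57.8 q6 0.13
shift cm [ 15.41  -1.37 -10.36]
turn -0.021 or 3.121
```

```bash
python3 -m handwheel '[[[2,-0.34,-2.6,0],[3,-0.34,-2.6,0],[3.4,-0.34,-2.6,0],[3.5,-0.34,-2.6,0],[2.5,0,0,0],[1,0,0,-0.02],[0,0,0,0],[0,0,0,0]]]'
python3 - <<'E'
from h import *
go((471.5,323.5,32),(np.cos(.175),np.sin(.175)))
cm=bot.camera_model('wrist'); p,d=bot.capture('wrist'); save('w5',p)
p,d=bot.capture('top'); save('t5',p)
E
```

```text
time: 9.8
tool_pos: [473.5, 321.9, 103.9]
tcp_rot: [1.256, 1.57, -0.142]
contact_force: [0.5, 0.2, -3.3]
grip_width: 57.9
t 9.8 pos [473.5 321.9 103.9] y [0.985 0.172 0.001] z [ 0.172 -0.985  0.   ] F [ 0.5  0.2 -3.3] w 57.9 q6 0.29
shift cm [ 7.19 -0.17 -0.19]
turn -0.003 or 3.139
```

View pics/w5.png

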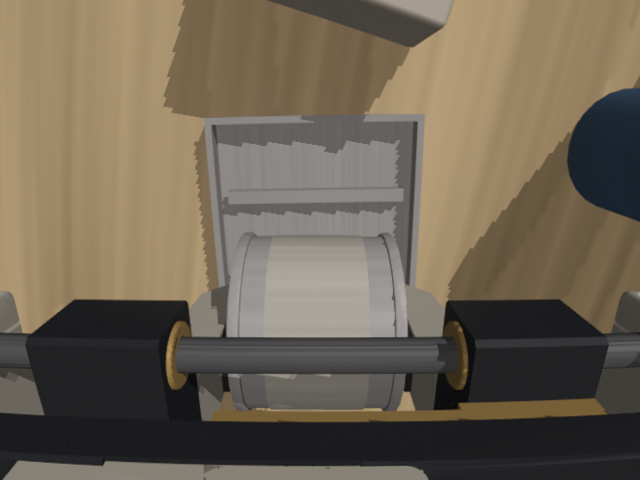

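The tin is over the tray and squared to the ribs. The upper rib is at row 196 and the tray's far rim at row 118. I'll check the offset.

Run:
```python
from h import *
cm=bot.camera_model('wrist')
a=np.array([np.cos(.175),np.sin(.175)]);b=np.array([-a[1],a[0]])
c=np.array([471.5,323.5])
for uv,z in [((206,120),16),((423,116),16),((229,191),12),((403,189),12),((230,203),12),((404,201),12),((222,250),16),((412,250),16)]:
    q=wz(cm,uv,z)[:2]-c; print(uv,np.round(wz(cm,uv,z),1),'s',round(q@a,1),'t',round(q@b,1))
```

```text
(206, 120) [396.2 385.6  16. ] s -63.4 t 74.2
(423, 116) [522.  409.7  16. ] s 64.7 t 76.1
(229, 191) [413.8 344.6  12. ] s -53.1 t 30.8
(403, 189) [521.1 364.4  12. ] s 56.0 t 31.7
(230, 203) [415.3 337.1  12. ] s -53.0 t 23.1
(404, 201) [523.5 357.1  12. ] s 57.1 t 24.0
(222, 250) [414.3 306.4  16. ] s -59.3 t -6.9
(412, 250) [535.1 327.2  16. ] s 63.3 t -7.4
```

```bash
python3 -m handwheel '[[[1,-0.05,-0.25,-0.01],[2,0,0,0],[2,0,0,0],[1.5,0,0,0],[0.6,0,0,0],[0,0,0,0],[0,0,0,0]]]'
python3 - <<'E'
from h import *
go((472.7,324.2,27.4),(np.cos(.183),np.sin(.183)))
E
```

```text
time: 10.48
tool_pos: [472.2, 325.2, 33.0]
tcp_rot: [1.809, 1.57, 0.421]
contact_force: [0.2, 0.3, -3.7]
grip_width: 57.9
t 10.48 pos [472.2 325.2  33. ] y [0.983 0.182 0.001] z [ 0.182 -0.983 -0.   ] F [ 0.2  0.3 -3.7] w 57.9 q6 0.29
shift cm [0.56 0.03 0.11]
turn -0.0 or 3.142
```

```bash
python3 -m handwheel '[[[0.2,0,0.05,0],[0.1,0,0,0],[0,0,0,0]]]'
python3 -m handwheel '[[[0.1,0,0,0],[0,0,0,0]]]'
python3 -m handwheel '[[[0.1,0,0,0],[0,0,0,0]]]'
```

```text
time: 10.73
tool_pos: [472.1, 324.7, 30.0]
tcp_rot: [1.772, 1.57, 0.384]
contact_force: [-0.8, -0.2, -4.6]
grip_width: 57.7
time: 10.9
tool_pos: [471.8, 324.6, 28.5]
tcp_rot: [1.715, 1.57, 0.327]
contact_force: [0.9, -0.1, -3.4]
grip_width: 57.7
time: 11.07
tool_pos: [471.7, 324.5, 27.3]
tcp_rot: [-0.581, 1.571, -1.969]
contact_force: [0.1, 0.1, -4.0]
grip_width: 57.7
```

```bash
python3 -m handwheel '[[[0.1,0,0,0],[0,0,0,0]]]'
python3 -m handwheel '[[[0.1,0,0,0],[0,0,0,0]]]'
```

```text
time: 11.23
tool_pos: [471.8, 324.6, 26.7]
tcp_rot: [1.643, 1.57, 0.256]
contact_force: [-1.1, -0.2, -0.5]
grip_width: 57.8
time: 11.4
tool_pos: [471.8, 324.7, 26.6]
tcp_rot: [1.716, 1.57, 0.328]
contact_force: [-3.8, -1.7, 7.8]
grip_width: 58.2
```

The force turned upward at the expected height, so the tin is seated. Releasing.

```bash
python3 -m handwheel '[[[0,0,0,0],[0,0,0,0],[0,0,0,0],[0,0,0,0],[0,0,0,0]]]' 0.9
python3 -m handwheel '[[[-1,0,0,0],[-2,0,0,0],[-3,0,0,0],[-3,0,0,0],[-4,0,0,0],[-4,0,0,0],[-4,0,0,0],[0,0,0,0]]]' 1
python3 - <<'E'
from h import *
go((500,-140,260),(np.cos(.35),np.sin(.35)))
p,d=bot.capture('scene'); save('s6',p)
cm=bot.camera_model('wrist');p,d=bot.capture('wrist'); save('w6',p)
from fit import *
A=cloud(cm,d).reshape(-1,3);A=A[~np.isnan(A[:,0])]
print(fitcyl(A,(472,324.5,39),.183))
E
```

```text
time: 11.82
tool_pos: [471.8, 324.6, 25.3]
tcp_rot: [0.945, 1.571, -0.443]
contact_force: [0.4, 0.9, 0.0]
grip_width: 81.8
time: 12.48
tool_pos: [474.7, 326.2, 245.0]
tcp_rot: [1.855, 1.555, 0.467]
contact_force: [0.9, 0.8, 0.4]
grip_width: 91.5
t 12.48 pos [474.7 326.2 245. ] y [0.983 0.182 0.015] z [ 0.182 -0.983 -0.004] F [0.9 0.8 0.4] w 91.5 q6 0.29
shift cm [-1.79 -5.98 46.29]
turn -0.167 or 2.975
(array([470.54827989, 323.98867503,  36.81986257]), (np.float64(-28.373218074981708), np.float64(28.373218074981686)), 4672, np.float64(0.729653719010805))
```

View pics/w6.png

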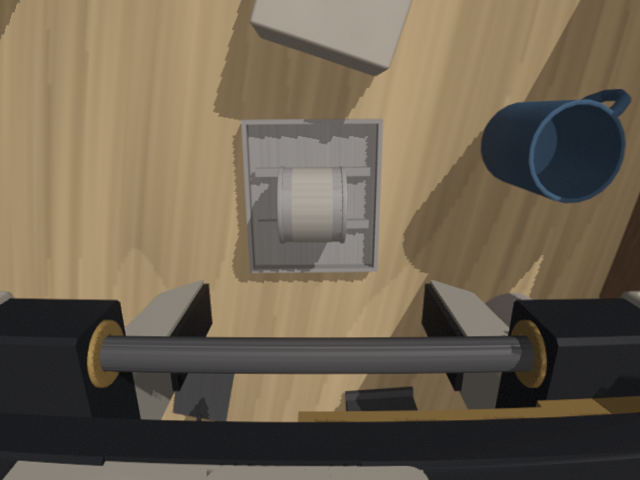

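View pics/s6.png

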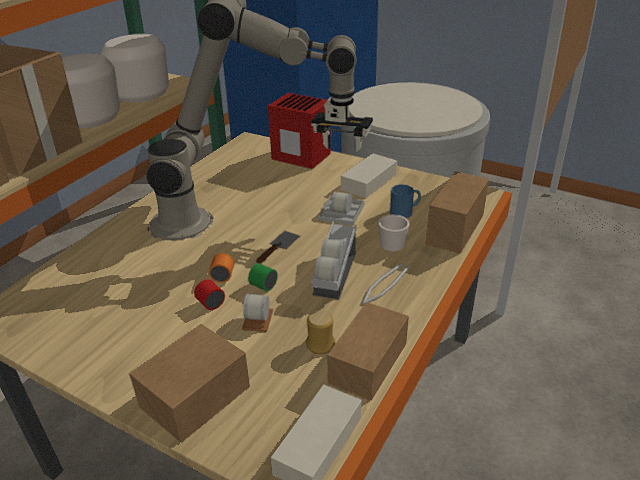

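The tin sits between the ribs at (312,205), and the scene view agrees. Next, the chock.

Run:
```python
from h import *
go((527,-300,235),(np.cos(.36),np.sin(.36)))
```

```text
t 12.58 pos [472.3 324.9 237.9] y [0.983 0.182 0.005] z [ 0.182 -0.983 -0.001] F [ 0.1  1.3 -0.5] w 92.1 q6 0.29
shift cm [ 0.19 -6.   62.44]
turn -0.177 or 2.965
```

```bash
python3 -m handwheel '[[[0,-0.2,2,0],[0,-0.35,3.7,0],[0,-0.35,3.7,0],[0,-0.35,3.7,0],[0,-0.35,3.7,0],[0,-0.35,3.7,0],[0,-0.35,3.7,0],[0,-0.35,3.7,0]]]' 1
python3 -m handwheel '[[[0,-0.35,3.7,0],[0,-0.35,3.7,0],[0,-0.35,3.7,0],[0,-0.35,3.7,0],[0,-0.35,3.7,0],[0,-0.35,3.7,0],[0,-0.35,3.7,0],[0,-0.35,3.7,0]]]' 1
python3 -m handwheel '[[[0,-0.35,3.7,0],[0,-0.2,2,0],[0,0,0,-0.09],[0,0,0,-0.09],[0,0,0,0],[0,0,0,0]]]' 1
python3 - <<'E'
from h import *
go((527,-297,240),(np.cos(.36),np.sin(.36)))
cm=bot.camera_model('wrist');p,d=bot.capture('wrist'); save('w7',p); np.save('w7.npy',d); np.save('w7cm.npy',cm,allow_pickle=True)
from fit import *
A=cloud(cm,d).reshape(-1,3);A=A[~np.isnan(A[:,0])]
for y in (.3,.36,.42):print(y,fitcyl(A,(527,-297,49),y))
m=(np.hypot(A[:,0]-527,A[:,1]+297)<60)&(A[:,2]>55); print(cv2.minAreaRect(A[m][:,:2].astype(np.float32)))
E
```

```text
time: 13.25
tool_pos: [495.3, 43.7, 234.0]
tcp_rot: [-1.8, 1.568, 3.095]
contact_force: [0.6, -0.2, -0.8]
grip_width: 91.7
time: 13.92
tool_pos: [521.8, -252.2, 233.8]
tcp_rot: [-2.342, 1.568, 2.553]
contact_force: [0.2, -0.8, 0.7]
grip_width: 91.8
time: 14.42
tool_pos: [527.2, -307.4, 234.1]
tcp_rot: [-2.576, 1.568, 2.496]
contact_force: [0.2, 0.6, -0.1]
grip_width: 91.9
t 14.42 pos [ 527.2 -307.4  234.1] y [ 0.936  0.353 -0.001] z [ 0.353 -0.936 -0.002] F [ 0.2  0.6 -0.1] w 91.9 q6 -1.01
shift cm [-0.59  0.35 -0.99]
turn 0.0 or -3.141
0.3 (array([ 526.5159306 , -296.19505508,   46.41716145]), (np.float64(-28.884603157008804), np.float64(28.884603157008772)), 5221, np.float64(0.9749142530975834))
0.36 (array([ 526.82153845, -296.17303199,   46.35258761]), (np.float64(-28.420868962922533), np.float64(28.420868962922544)), 5219, np.float64(0.718150073271593))
0.42 (array([ 527.16379883, -296.01172299,   46.37670582]), (np.float64(-28.55980178791346), np.float64(28.559801787913436)), 5209, np.float64(0.8071165606543539))
((526.1951904296875, -295.54754638671875), (119.47832489013672, 66.9613037109375), 20.749794006347656)
```

View pics/w7.png

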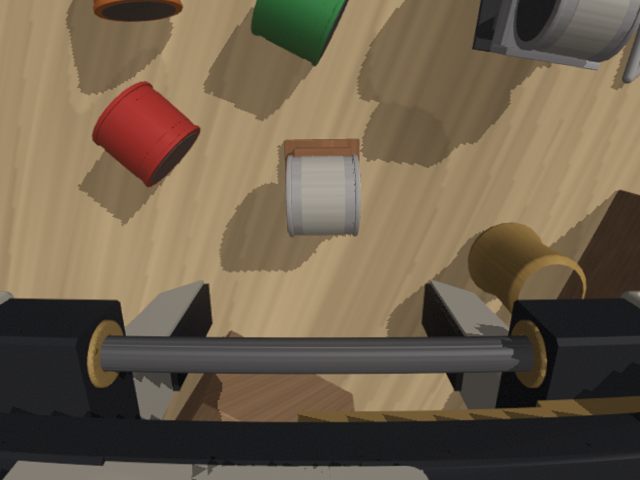

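New tin at (323,195) on the chock, with the jaw line parallel to its axis. Descending.

Run:
```python
from h import *
go((527.5,-295.9,38),(np.cos(.363),np.sin(.363)))
```

```text
t 14.47 pos [ 527.4 -307.3  234.4] y [ 0.936  0.353 -0.001] z [ 0.353 -0.936 -0.002] F [-0.3  0.1  0.7] w 91.7 q6 -1.01
shift cm [19.65  0.43 -1.04]
turn -0.003 or 3.139
```

```bash
python3 -m handwheel '[[[2,0.2,-0.5,0],[3,0.2,-0.5,0],[3.5,0,0,0],[3.5,0,0,0],[3,0,0,0],[2,0,0,0],[0,0,0,0],[0,0,0,0]]]' 1
python3 - <<'E'
from h import *
go((527.5,-295.9,38),(np.cos(.363),np.sin(.363)))
cm=bot.camera_model('wrist');p,d=bot.capture('wrist'); save('w8',p)
from fit import *
A=cloud(cm,d).reshape(-1,3);A=A[~np.isnan(A[:,0])]
print(fitcyl(A,(527,-296,49),.363))
E
```

```text
time: 15.13
tool_pos: [527.5, -296.4, 64.8]
tcp_rot: [-2.544, 1.568, 2.53]
contact_force: [-0.9, -0.0, 1.2]
grip_width: 91.8
t 15.13 pos [ 527.5 -296.4   64.8] y [ 0.935  0.354 -0.001] z [ 0.354 -0.935 -0.002] F [-0.9 -0.   1.2] w 91.8 q6 -1.0
shift cm [ 2.68  0.02 -0.04]
turn -0.001 or 3.141
(array([ 526.99978677, -296.81057454,   46.57905534]), (np.float64(-28.345586743581297), np.float64(28.34558674358127)), 15821, np.float64(0.6587007168202152))
```

```bash
python3 -m handwheel '[[[1.5,0,0,0],[1,0,0,0],[0.15,0,0,0],[0,0,0,0]]]' 1
python3 -m handwheel '[[[0,0,0,0],[0,0,0,0],[0,0,0,0],[0,0,0,0],[0,0,0,0],[0,0,0,0],[0,0,0,0],[0,0,0,0]]]' 0.4
python3 -m handwheel '[[[0,0,0,0],[0,0,0,0],[0,0,0,0],[0,0,0,0]]]'
```

```text
time: 15.52
tool_pos: [528.0, -297.0, 39.3]
tcp_rot: [0.061, 1.571, -1.147]
contact_force: [0.3, -0.3, -0.0]
grip_width: 92.0
time: 16.18
tool_pos: [528.0, -297.2, 39.1]
tcp_rot: [0.249, 1.57, -0.959]
contact_force: [0.7, -0.4, 2.3]
grip_width: 57.8
time: 16.52
tool_pos: [528.0, -297.2, 39.1]
tcp_rot: [0.382, 1.57, -0.826]
contact_force: [-0.1, -0.2, 2.7]
grip_width: 57.8
```

```bash
python3 -m handwheel '[[[-1,0,0,0],[-2,0,0,0],[-3,0,0,0],[-3.5,0,0,0],[-3.5,0,0,0],[-3.5,0,0,0],[-3,0,0,0],[-1,0,0,0]]]'
python3 - <<'E'
from h import *
go((628,-55,260),(np.cos(.249),np.sin(.249)))
E
```

```text
time: 17.18
tool_pos: [529.0, -297.7, 249.2]
tcp_rot: [0.575, 1.564, -0.632]
contact_force: [1.5, -0.5, -2.2]
grip_width: 57.9
t 17.18 pos [ 529.  -297.7  249.2] y [0.935 0.355 0.004] z [ 0.355 -0.935  0.006] F [ 1.5 -0.5 -2.2] w 57.9 q6 -1.0
shift cm [ -1.13  17.88 -19.16]
turn 0.114 or -3.028
```

```bash
python3 -m handwheel '[[[0,1.5,-1.6,0],[0,2.4,-2.5,0],[0,2.4,-2.6,0],[0,2.4,-2.6,0],[0,2.4,-2.6,0],[0,2.4,-2.6,0],[0,2.4,-2.6,0],[0,1.8,-2,0]]]'
python3 -m handwheel '[[[0,0,0,0.114],[0,0,0,0],[0,0,0,0]]]'
python3 - <<'E'
from h import *
go((628,-55,260),(np.cos(.249),np.sin(.249)))
cm=bot.camera_model('wrist');p,d=bot.capture('wrist'); save('w9',p);np.save('w9.npy',d); np.save('w9cm.npy',cm,allow_pickle=True)
E
```

```text
time: 17.85
tool_pos: [625.4, -52.6, 241.9]
tcp_rot: [-2.364, 1.567, 2.713]
contact_force: [0.2, -0.2, -3.2]
grip_width: 57.7
time: 18.1
tool_pos: [624.9, -55.5, 242.3]
tcp_rot: [-1.864, 1.568, 3.1]
contact_force: [-0.6, -0.8, -3.1]
grip_width: 57.7
t 18.1 pos [624.9 -55.5 242.3] y [ 0.968  0.25  -0.003] z [ 0.25  -0.968 -0.001] F [-0.6 -0.8 -3.1] w 57.7 q6 -0.46
shift cm [-1.77  0.31  0.03]
turn 0.003 or -3.138
```

View pics/w9.png

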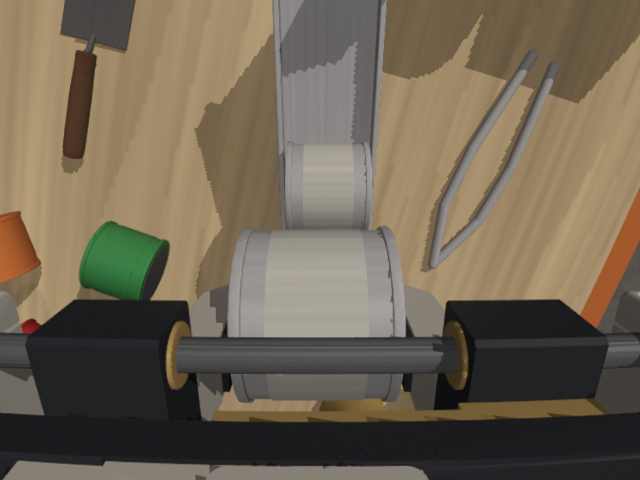

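Run:
```python
from fit import *
cm=np.load('w9cm.npy',allow_pickle=True).item(); d=np.load('w9.npy'); W=cloud(cm,d)
A=W[:228].reshape(-1,3);A=A[~np.isnan(A[:,0])]
print(fitcyl(A,(625.3,-30.5,99),.249))
F=W[20:130,290:370].reshape(-1,3);F=F[~np.isnan(F[:,0])];c=F.mean(0);n=np.linalg.svd(F-c)[2][2];n*=np.sign(n[2]);print(n,np.arccos(n[2]),np.arctan2(n[0],-n[1]))
yl=np.array([np.cos(.249),np.sin(.249),0]); 
G=W[10:130,255:405].reshape(-1,3);G=G[~np.isnan(G[:,0])];h=(G-c)@n; t=(G-c)@yl; ax=(G-c)@np.array([-yl[1],yl[0],0])
for lo,hi in((-60,-20),(-20,20),(20,60)):
    m=(h>10)&(h<18)&(ax>lo)&(ax<hi); L=t[m&(t<0)];Rr=t[m&(t>0)]; print(len(L),np.percentile(L,[10,50,90]) if len(L) else 0,np.percentile(Rr,[10,50,90]) if len(Rr) else 0)
print(c, 'c.yl',c@yl)
print('floor z at (605.4,47.9):', c[2]-((np.array([605.4,47.9])-c[:2])@n[:2])/n[2])
```

```text
(array([624.72521366, -30.65073161,  98.04779442]), (np.float64(-28.40446150100398), np.float64(28.40446150100392)), 6517, np.float64(0.6788651452356886))
[ 0.04973592 -0.19520451  0.97950066] 0.2028288208610013 0.24948065935725966
153 [-39.14588566 -37.44731214 -35.76655561] [32.97584645 34.50580736 36.38448886]
350 [-38.83309116 -37.07125758 -35.57426144] [32.55743334 34.16686261 35.96459873]
207 [-38.77791425 -37.02476536 -35.35461968] [32.83259917 34.31341512 36.14244838]
[606.04389721  49.58208429  80.29794978] c.yl 599.5718612766202
floor z at (605.4,47.9): 79.99542255360616
```

Lane guides are at columns 278 and 382, with mid-width matching the planned release point. The two tins lie down-lane, the upper one at (328,188).

Run:
```python
from h import *
go((605.4,47.9,150),(np.cos(.249),np.sin(.249)))
```

```text
t 18.15 pos [624.9 -56.1 242.7] y [ 0.969  0.249 -0.002] z [ 0.249 -0.969 -0.001] F [ 0.1  0.6 -2.5] w 57.9 q6 -0.46
shift cm [  9.27   0.72 -10.55]
turn 0.003 or -3.139
```

```bash
python3 -m handwheel '[[[0,0.2,-2.5,0],[0,0.2,-3,0],[1,0.2,-3,0],[2,0.1,-2,0],[2.5,0,0,0],[2.5,0,0,0],[1,0,0,0],[0,0,0,0]]]'
python3 -m handwheel '[[[0,0,0,0]]]'
python3 - <<'E'
from h import *
go((605.4,47.9,110),(np.cos(.249),np.sin(.249)))
cm=bot.camera_model('wrist');p,d=bot.capture('wrist'); save('w10',p)
E
```

```text
time: 18.82
tool_pos: [604.7, 46.9, 150.9]
tcp_rot: [-1.822, 1.565, 3.14]
contact_force: [0.1, 0.0, -4.0]
grip_width: 58.0
time: 18.9
tool_pos: [606.7, 46.9, 154.1]
tcp_rot: [-1.348, 1.57, -2.67]
contact_force: [0.6, 0.4, -2.5]
grip_width: 58.0
t 18.9 pos [606.7  46.9 154.1] y [ 0.969  0.246 -0.   ] z [ 0.246 -0.969  0.   ] F [ 0.6  0.4 -2.5] w 58.0 q6 -0.3
shift cm [ 4.41 -0.09 -0.13]
turn -0.001 or 3.141
```

View pics/w10.png

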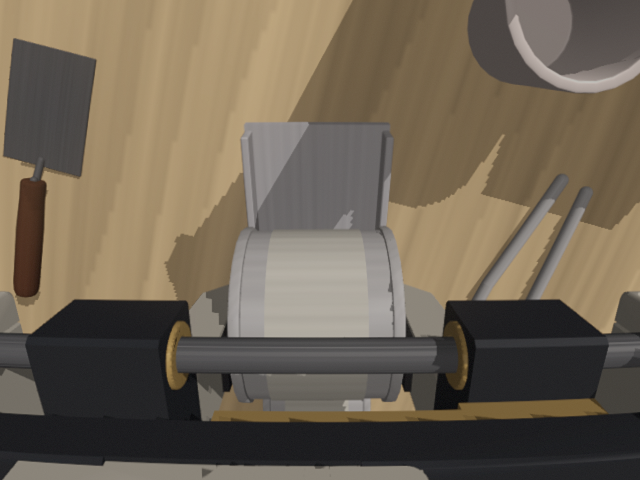

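The held tin (centre column 317) is centred over the lane (guides at columns 248 and 386). Lowering.

```bash
python3 -m handwheel '[[[1,-0.05,-0.1,0],[1.5,0,0,0],[1,0,0,0],[0.5,0,0,0],[0.2,0,0,0],[0,0,0,0],[0,0,0,0]]]'
python3 -m handwheel '[[[0.15,0,0,0],[0,0,0,0]]]'
python3 -m handwheel '[[[0.1,0,0,0],[0,0,0,0]]]'
```

```text
time: 19.53
tool_pos: [606.2, 48.7, 112.4]
tcp_rot: [1.165, 1.57, -0.157]
contact_force: [0.7, -0.6, -2.9]
grip_width: 57.7
time: 19.7
tool_pos: [606.0, 48.7, 110.7]
tcp_rot: [1.178, 1.57, -0.144]
contact_force: [-0.3, -0.0, -2.3]
grip_width: 57.8
time: 19.87
tool_pos: [605.8, 48.7, 109.4]
tcp_rot: [0.953, 1.571, -0.369]
contact_force: [0.1, 1.0, -3.0]
grip_width: 57.7
```

```bash
python3 -m handwheel '[[[0.1,0,0,0],[0,0,0,0]]]'
python3 -m handwheel '[[[0.1,0,0,0],[0,0,0,0]]]'
```

```text
time: 20.03
tool_pos: [605.7, 48.7, 108.2]
tcp_rot: [-1.324, 1.571, -2.646]
contact_force: [-0.3, -0.4, -3.8]
grip_width: 57.7
time: 20.2
tool_pos: [605.8, 48.7, 107.6]
tcp_rot: [0.916, 1.57, -0.406]
contact_force: [-0.1, -0.3, -1.4]
grip_width: 57.9
```

```bash
python3 -m handwheel '[[[0.06,0,0,0],[0,0,0,0]]]'
python3 -m handwheel '[[[0,0,0,0],[0,0,0,0],[0,0,0,0],[0,0,0,0],[0,0,0,0],[0,0,0,0]]]' 0.95
python3 -m handwheel '[[[-1,0,0,0],[-2,0,0,0],[-3,0,0,0],[-3,0,0,0],[-3,0,0,0],[-2,0,0,0],[0,0,0,0],[0,0,0,0]]]'
python3 - <<'E'
from fit import *
go((640,-60,260))
cm=bot.camera_model('wrist');p,d=bot.capture('wrist'); save('w11',p)
W=cloud(cm,d);A=W.reshape(-1,3);A=A[~np.isnan(A[:,0])]
for c0 in [(608,37,113),(625,-30.5,99),(642,-97,85)]:
    try: print(fitcyl(A,c0,.249))
    except Exception as e: print('x')
p,d=bot.capture('scene'); save('s11',p)
E
```

```text
time: 20.37
tool_pos: [605.9, 48.7, 107.6]
tcp_rot: [1.073, 1.57, -0.249]
contact_force: [-2.4, -0.2, 3.8]
grip_width: 57.5
time: 20.87
tool_pos: [605.8, 48.7, 106.7]
tcp_rot: [-0.294, 1.571, -1.616]
contact_force: [0.7, -0.1, -0.5]
grip_width: 86.8
time: 21.53
tool_pos: [606.2, 48.7, 248.7]
tcp_rot: [1.253, 1.567, -0.069]
contact_force: [-0.1, 0.1, -0.7]
grip_width: 86.9
t 21.53 pos [606.2  48.7 248.7] y [0.969 0.246 0.003] z [ 0.246 -0.969  0.001] F [-0.1  0.1 -0.7] w 86.9 q6 -0.29
shift cm [-1.12  0.6  11.37]
(array([608.23028979,  35.43858166, 111.93007549]), (np.float64(-28.309900209081437), np.float64(28.313486433939758)), 7230, np.float64(1.0835105384288668))
(array([624.73369196, -30.86449485,  98.01186765]), (np.float64(-28.38788871216682), np.float64(28.38788871216697)), 3543, np.float64(0.7636203733732095))
(array([641.71531282, -96.2921188 ,  83.84943907]), (np.float64(-28.71183694831838), np.float64(28.711836948318293)), 2156, np.float64(0.6982684924404806))
```

View pics/w11.png

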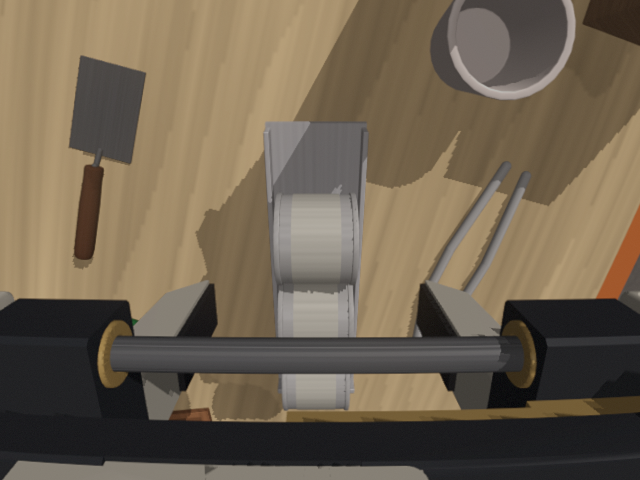

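All three tins are in line at (315,238), (315,312) and (316,390). The fitted centres match the original three positions and are about 70 mm apart. I'll check the scene view, then hand in.

View pics/s11.png

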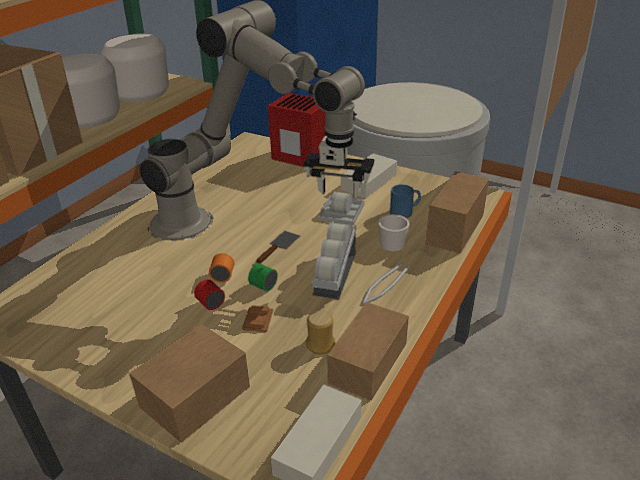

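The scene shows three tins in the lane at about (334,255), one in the tray at (342,203), and an empty chock at (258,318). The bystanders have not moved and the gripper is clear.

```bash
python3 -c "
from plant import bot
print(bot.close_job())"
```

```text
the job is handed in; nothing more can be done
None
```

The oldest tin now lies on its side between the tray's ribs. The new tin is in the lane behind the other two, and I handed the job in at about 21.6 s of the 56 s allowed.

- **Placing:** I lowered each tin until the force showed it was seated before opening the gripper, so nothing was dropped or thrown.
- **Lane:** The last wrist-camera fit put the three tins in line at the same positions as the original three. They are about 69 to 70 mm apart, which means touching, and rolled down to the stop.
- **Tray:** The tin was fitted in the middle of the tray and was still there in the final scene picture.
- **Rest of the bench:** The chock is empty, the other things look unmoved, and the gripper is clear of everything.
- **Disagreement:** The wrist camera's depth read about 1 to 2.5 mm low against the known heights. I allowed for that and set the final heights by contact.
- **Not re-measured:** I checked the bystanders by eye in the pictures, without measuring them again.

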